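# Set out the heat store and hold the lamp shutter open

## Task

Get the solar heat-store demonstration going: spread the heaped terracotta pucks over the tray as one even layer, one puck lying flat near the middle of each of the four quarters. Then pull the lamp's spring-return shutter by its upright handle until its pointer stands at the brass mark, and keep it there: finish while still holding the handle, because the shutter snaps shut when let go. Leave everything else on the bench where it stands.

Things in the scene. Friction and masses are not known exactly. Their poses are not given: they have to be found in the camera images.
- puck0_center (a point): centre of a terracotta heat-store puck, an upright disc 44 mm in diameter and 30 mm tall, about 90 g; the four are identical. At the start three lie close together on the tray floor (5 mm or so apart) and the fourth lies flat on top of them
- puck1_center (a point): centre of a terracotta heat-store puck, an upright disc 44 mm in diameter and 30 mm tall, about 90 g; the four are identical. At the start three lie close together on the tray floor (5 mm or so apart) and the fourth lies flat on top of them
- puck2_center (a point): centre of a terracotta heat-store puck, an upright disc 44 mm in diameter and 30 mm tall, about 90 g; the four are identical. At the start three lie close together on the tray floor (5 mm or so apart) and the fourth lies flat on top of them
- puck3_center (a point): centre of a terracotta heat-store puck, an upright disc 44 mm in diameter and 30 mm tall, about 90 g; the four are identical. At the start three lie close together on the tray floor (5 mm or so apart) and the fourth lies flat on top of them
- tray: fixed aluminium tray, 250 x 250 mm outside, walls 4 mm thick and 12 mm high above the bench, floor 3 mm thick; origin at the centre of its underside, x and y axes parallel to its walls. Two dark lines scored through its middle divide the floor into four equal square quarters
- quarter0 (a point): middle of one quarter of the tray, on its floor (3 mm above the bench), 60 mm from both scored lines: the quarter with tray x negative, y negative
- quarter1 (a point): middle of one quarter of the tray, on its floor (3 mm above the bench), 60 mm from both scored lines: the quarter with tray x negative, y positive
- quarter2 (a point): middle of one quarter of the tray, on its floor (3 mm above the bench), 60 mm from both scored lines: the quarter with tray x positive, y negative
- quarter3 (a point): middle of one quarter of the tray, on its floor (3 mm above the bench), 60 mm from both scored lines: the quarter with tray x positive, y positive
- shutter_handle (a point): centre of the lamp shutter's handle, an upright black block standing on top of a fixed white lamp box (260 x 100 mm, top 110 mm above the bench): 16 mm thick along the slide, 30 mm wide across it, its top 165 mm above the bench; it is free on both sides from a foot plate (30 x 30 mm, top 118 mm above the bench) upwards. The point's x axis lies along the slide: the shutter opens towards its -x, roughly towards the robot
- shutter (a joint): how far the shutter is drawn open, m: 0 shut, 0.1 at its stop. A spring always pulls it shut: about 3 N at 0, rising by 0.6 N per 10 mm to 9 N at 0.1. It never stays open by itself
- pointer_tip (a point): tip of the slim steel pointer which the shutter carries, pointing sideways from the handle across the box top; 116 mm above the bench, moves with the handle. Axes as the handle's
- mark_tip (a point): tip of the mark: a small fixed brass clip (12 mm wide, 12 mm tall) with a thin vane, standing on the scale on the box top, 50 to 85 mm along the slide from the pointer of the shut shutter. Its x axis lies along the slide; the pointer is at the mark when both tips are at the same place along the slide (the pointer's tip passes just beside the vane)
- bung: bystander, to be left alone: black rubber stopper, 32 mm across, 28 mm tall; origin at the centre of its underside
- motor: bystander, to be left alone: small white motor module, 30 x 30 mm, 38 mm tall; origin at the centre of its underside
- beaker: bystander, to be left alone: empty glass beaker, 70 mm across, 85 mm tall; origin at the centre of its underside
- flask: bystander, to be left alone: amber bottle, 54 mm across, 110 mm tall; origin at the centre of its underside
- battery: bystander, to be left alone: black battery pack, 75 x 115 mm, 65 mm tall; origin at the centre of its underside
- jar: bystander, to be left alone: jar, 60 mm across, 70 mm tall; origin at the centre of its underside
- meter: bystander, to be left alone: yellow multimeter lying flat, 130 x 75 mm, 36 mm tall; origin at the centre of its underside
There are look-alikes about, which are no part of the job. What is shaped like the part that bears puck0_center but pink or purple is not meant.

How it is judged:
By the outcome, as a careful person would: the job done as asked, in the order asked, and still so for the second after the job is handed in, while the arm keeps its last pose, push and grip.
It also fails if it takes over 72 s, if anything falls off the work surface, if the arm or the gripper's body presses on something with over 40 N, if the wrist force passes 120 N, or if a joint passes its speed limit or range.

## Robot

A 7-joint arm with a two-finger parallel gripper is mounted at the origin on the work surface. World frame = base frame: x ahead of the robot, y to its left, z up, the work surface at z = 0. Lengths are in m, angles in rad, forces in N, time in s.
With the tool pointing down it reaches from about 0.425 to 0.925 m from the base axis. Payload 6.8 kg.
Tool frame: the origin (TCP) lies midway between the tips of the shut fingers; the grasp point (between the pads) lies 19 mm behind it; z points along the fingers, y is the line along which they close (so a half turn about z gives the same grasp; the last joint's range is limited). The gripper opens to 85 mm and grips with 20 to 120 N. Pads are 22 mm wide; open, the fingers measure 114 mm over their backs; the gripper's body (76 mm by 85 mm) begins 54 mm behind the grasp point. The pads swing forward as they close: fully open they stand 13 mm farther back than shut.
Start: joints at [-0.108, 0.477, 0.022, 1.555, -0.011, 1.109, -0.083], TCP at [0.675, 0, 0.231] pointing down, gripper open.
Joint ranges: [-2.96, 2.96], [-0.34, 2.1], [-1.41, 1.46], [0.24, 2.44], [-1.37, 4.51], [0.17, 1.92], [-2.96, 2.96]. Speed limits (rad/s): [2.39, 2.39, 3.14, 3.14, 3.14, 3.14, 3.14].

## Interface

Orientations are given as a unit quaternion [w, x, y, z].
In Python, from station import bot, imaging gives the robot as it stands.
- The arm moves only by the tool move_arm, never from a script. Its argument "commands" is a list that holds one entry, the list of rows, each a list of 7 numbers: the shift along the tool's x, y, z in m, then the turn, a rotation vector about the tool's x, y, z in degrees, then the finger opening in m, from 0 to 0.0854. In form: [[[x, y, z, rx, ry, rz, grip], ...]]. A call has 1 to 20 rows; each row shifts and turns the commanded pose from where the row before left it, along the tool's axes as they then stand; what a row does not reach is not made up. A row lasts 1/8 s, in which the tool goes at most 62.5 mm and 10.7 degrees, less where a joint would pass 70% of its speed; a pose out of reach is approached as far as the arm can. A call is refused whole if a number of a shift passes 0.0625 or a number of a turn 10.7, either way. A call with a gripper value outside its range is refused whole. The fingers move at their own pace and stop on an object; "squeeze" is the grip in N (left out, the last holds). Time passes only in rows, so rows that do not move let the fingers close. It gives the time, the measured TCP pose, the force, the opening and the grip force at its end, in the units of the state.
- bot.get_obs(): the state, without advancing time (a new reading comes with each control period).
- imaging.read_camera(name): name is "scene" or "side" or "wrist"; returns the picture (384x512x3 uint8, red, green, blue); there is no depth.
- imaging.calibration(name): a dict with "intrinsics" (3x3 intrinsics, pixels), "k1" (the pictures are not rectified: a ray, as slopes to the right and down, at radius r is drawn at 1 + k1 r^2 times it, then the intrinsics apply), "extrinsics" (4x4, takes a point from camera to world coordinates); the wrist camera has in their place "mount" (4x4, takes a point from camera to tool coordinates, whose origin is the TCP and whose axes are the flange's). Camera axes: x right, y down, z forward; pixel columns grow to the right and rows downward; lengths in m; the calibration is good to about 2 mm. A picture is of the moment at which its call begins: read the wrist's pose just before it. calibration takes no time and is no camera call.
- bot.hand_in(): hands the job in; it is judged then, once.
The state is a dict: "t": time; "q": joint angles; "joint_vel": joint speeds; "joint_torque": joint torques, N m; "eef_pos": TCP position; "tool_rot": TCP orientation; "contact_force": force on the tool from outside, world axes, zero at the start; "torque": the same for the moment, N m; "gripper_width": opening from 0.0 (shut) to 1.0 (fully open); "grasp_force": force on a finger pad.
Only numpy, scipy, OpenCV 4.12 (cv2) and the standard library are available. Lean on these libraries where they do the work, as an engineer would, in place of code of your own. Each camera call takes 0.05 s, during which the arm holds its last target. There are 200 camera calls.

## Working session

There is one attempt and no reset: what is moved stays moved. The work goes in short steps, Python scripts to look and compute and a tool call to move; the robot and the scene stay as the last step left them, time stands still between calls to the robot, and variables do not carry over. Pictures are saved under pics/ and viewed, at most 10 in all, crops included, and the job is handed in when it is done.

Besides the shell and the picture viewer there is one more tool, called after "Emit:" by a JSON object that holds its "name" and its "arguments", one argument or row to a line. move_arm: Moves the arm, as the interface text tells. Its arguments: {"type":"object","properties":{"commands":{"type":"array","items":{"type":"array","items":{"type":"array","items":{"type":"number"}}}},"squeeze":{"type":"number"}},"required":["commands"]}

```bash
mkdir -p pics; ls; cat > h.py <<'E'
import numpy as np, cv2
from station import bot, imaging
from scipy.spatial.transform import Rotation as R
def q2R(q): return R.from_quat([q[1],q[2],q[3],q[0]]).as_matrix()
def cam(name):
    c=imaging.calibration(name)
    if name=='wrist':
        o=bot.get_obs(); T=np.eye(4); T[:3,:3]=q2R(o['tool_rot']); T[:3,3]=o['eef_pos']; E=T@np.array(c['mount'])
    else: E=np.array(c['extrinsics'])
    return np.array(c['intrinsics']),c['k1'],E
def ray(C,px):
    K,k1,E=C
    p=np.atleast_2d(np.array(px,float)); s=np.c_[(p[:,0]-K[0,2])/K[0,0],(p[:,1]-K[1,2])/K[1,1]]
    u=s.copy()
    for _ in range(20): u=s/(1+k1*(u**2).sum(1,keepdims=True))
    d=np.c_[u,np.ones(len(u))]@E[:3,:3].T
    return E[:3,3],d
def onz(C,px,z):
    o,d=ray(C,px); return (o+d*((z-o[2])/d[:,2])[:,None])[:,:2]
def proj(C,P):
    K,k1,E=C
    q=(np.atleast_2d(P)-E[:3,3])@E[:3,:3]; u=q[:,:2]/q[:,2:]
    u=u*(1+k1*(u**2).sum(1,keepdims=True)); return np.c_[u[:,0]*K[0,0]+K[0,2],u[:,1]*K[1,1]+K[1,2]]
def snap(name,fn):
    C=cam(name); im=imaging.read_camera(name)[:,:,::-1].copy(); cv2.imwrite('pics/'+fn+'.png',im); np.savez('pics/'+fn+'.npz',K=C[0],k1=C[1],E=C[2]); return im,C
def load(fn):
    z=np.load('pics/'+fn+'.npz'); return cv2.imread('pics/'+fn+'.png'),(z['K'],float(z['k1']),z['E'])
E
python3 - <<'E'
from h import *
for n in('scene','side','wrist'):
    im,C=snap(n,n+'0'); print(n,C[2].round(3).tolist(),C[0][0,0])
a=cv2.imread('pics/scene0.png');b=cv2.imread('pics/wrist0.png')
print(bot.get_obs()['tool_rot'])
E
```

```text
pics
scene [[-0.585, 0.596, -0.549, 1.272], [0.811, 0.437, -0.389, 0.459], [0.008, -0.673, -0.739, 1.037], [0.0, 0.0, 0.0, 1.0]] 473.41806423603293
side [[0.992, -0.07, 0.109, 0.472], [-0.129, -0.626, 0.769, -0.943], [0.014, -0.776, -0.63, 0.897], [0.0, 0.0, 0.0, 1.0]] 410.6814110488829
wrist [[1.0, 0.001, -0.002, 0.675], [-0.0, -0.949, -0.316, 0.08], [-0.002, 0.316, -0.949, 0.373], [0.0, 0.0, 0.0, 1.0]] 340.92494506373185
[-4.49362370e-04  7.07086422e-01  7.07126787e-01 -5.44927047e-04]
```

View pics/scene0.png

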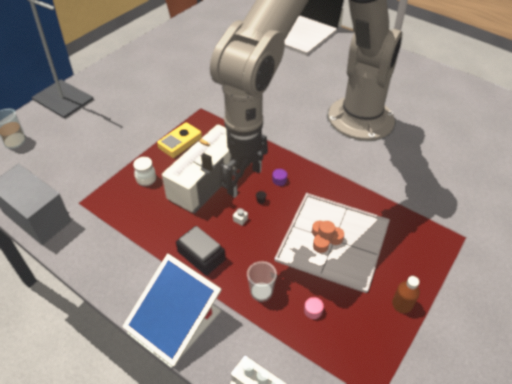

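View pics/side0.png

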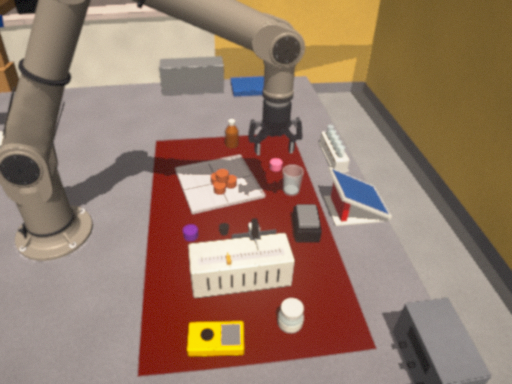

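View pics/wrist0.png

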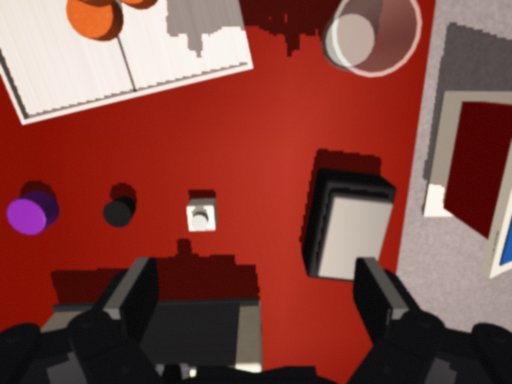

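Candidates in the scene picture: the orange pucks at (321,228), (337,236), (321,243) and one on top near (327,228). The look-alikes are purple at (280,177) and pink at (314,307), so I choose the orange ones. In the wrist picture the purple one is at (33,213) and the orange ones at (95,18).

```bash
python3 - <<'E'
from h import *
def poly(m,n=4):
    c=max(cv2.findContours(m,cv2.RETR_EXTERNAL,cv2.CHAIN_APPROX_NONE)[0],key=cv2.contourArea); h=cv2.convexHull(c)
    for e in np.arange(2,30,1.):
        a=cv2.approxPolyDP(h,e,True)[:,0]
        if len(a)<=n: return a
for n,box in(('scene0',(270,190,395,295)),('side0',(170,150,270,215))):
    im,C=load(n); hsv=cv2.cvtColor(im,cv2.COLOR_BGR2HSV); x0,y0,x1,y1=box
    roi=np.zeros(im.shape[:2],np.uint8); roi[y0:y1,x0:x1]=255
    red=((hsv[:,:,1]>170)&((hsv[:,:,0]<4)|(hsv[:,:,0]>170))&(hsv[:,:,2]<200)).astype(np.uint8)*255
    w=((hsv[:,:,1]<90)&(hsv[:,:,2]>90)).astype(np.uint8)*255&roi
    a=poly(w); P=onz(C,a,.012); print(n,a.tolist(),P.round(4).tolist(),P.mean(0), [np.linalg.norm(P[i]-P[i-1]).round(3) for i in range(len(P))])
    crop=cv2.resize(im[y0-5:y1+5,x0-5:x1+5],None,fx=(4 if n[1]=='c' else 5)*.9,fy=(4 if n[1]=='c' else 5)*.9,interpolation=cv2.INTER_CUBIC)
    cv2.imwrite('pics/c_'+n+'.png',crop)
a=cv2.imread('pics/c_scene0.png');b=cv2.imread('pics/c_side0.png');h=max(a.shape[0],b.shape[0])
s=min(1,800/(a.shape[1]+b.shape[1]))
z=np.zeros((h,a.shape[1]+b.shape[1],3),np.uint8);z[:a.shape[0],:a.shape[1]]=a;z[:b.shape[0],a.shape[1]:]=b
cv2.imwrite('pics/c.png',cv2.resize(z,None,fx=s*.99,fy=s*.99))
E
```

```text
scene0 [[306, 193], [389, 219], [366, 292], [274, 259]] [[0.4269, 0.0341], [0.3717, 0.2776], [0.6217, 0.3333], [0.6742, 0.0902]] [0.52361153 0.18379662] [np.float64(0.254), np.float64(0.25), np.float64(0.256), np.float64(0.249)]
side0 [[240, 155], [264, 196], [192, 213], [175, 167]] [[0.6172, 0.3332], [0.6698, 0.0855], [0.4295, 0.0286], [0.3734, 0.2831]] [0.52249629 0.18259879] [np.float64(0.249), np.float64(0.253), np.float64(0.247), np.float64(0.261)]
```

View pics/c.png

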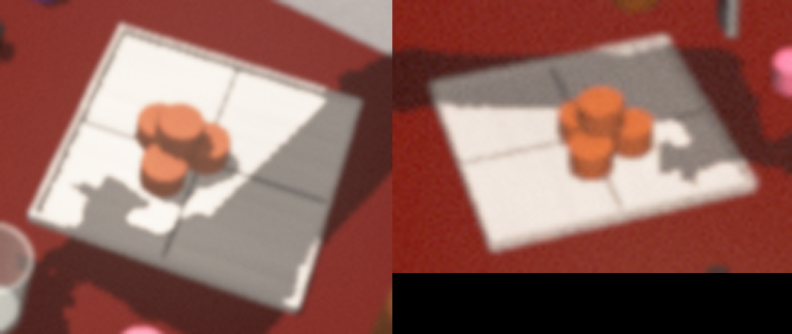

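The crop shows four orange pucks (three on the floor, one on top) on the tray with the scored cross, so the choice is confirmed. The tray centre is about (0.523, 0.183), turned about 12.8°. I'm moving the wrist camera over it.

Emit:
{"name": "move_arm", "arguments": {
  "commands": [
    [[0.029,-0.019,-0.006,0,0,0,0.0854],[0.029,-0.019,-0.006,0,0,0,0.0854],[0.029,-0.019,-0.006,0,0,0,0.0854],[0.029,-0.019,-0.006,0,0,0,0.0854],[0.029,-0.019,-0.006,0,0,0,0.0854],[0.029,-0.019,-0.006,0,0,0,0.0854],[0.029,-0.019,-0.006,0,0,0,0.0854],[0.029,-0.019,-0.006,0,0,0,0.0854],[0,0,0,0,0,0,0.0854]]
  ]
}}

```text
t: 1.27
eef_pos: [0.5212, 0.2354, 0.2797]
tool_rot: [-0.001, 0.705, 0.709, 0.001]
contact_force: [0.3, -0.8, 0.4]
gripper_width: 1.003
grasp_force: 0.0
```

```bash
python3 - <<'E'
from h import *
im,C=snap('wrist','w1'); snap('side','side1'); snap('scene','scene1'); print(C[2].round(3).tolist())
E
```

```text
[[1.0, 0.005, 0.001, 0.522], [0.005, -0.949, -0.315, 0.316], [-0.001, 0.315, -0.949, 0.422], [0.0, 0.0, 0.0, 1.0]]
```

View pics/w1.png

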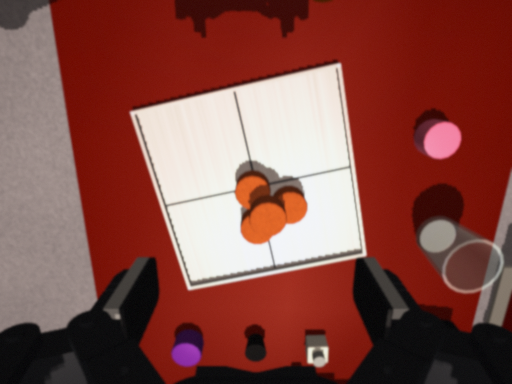

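The wrist picture shows tray corners at about (131,112), (340,63), (366,255), (190,290). The top puck is at about (268,217), and the lower ones at (252,189), (291,206), (256,226).

```bash
python3 - <<'E'
from h import *
im,C=load('w1'); hsv=cv2.cvtColor(im,cv2.COLOR_BGR2HSV)
roi=np.zeros(im.shape[:2],np.uint8); roi[55:300,120:375]=255
w=((hsv[:,:,1]<90)&(hsv[:,:,2]>120)).astype(np.uint8)*255&roi
c=max(cv2.findContours(w,0,1)[0],key=cv2.contourArea); h=cv2.convexHull(c)
for e in range(2,30):
    a=cv2.approxPolyDP(h,e,True)[:,0]
    if len(a)<=4: break
P=onz(C,a,.012); print(a.tolist(),P.round(4).tolist(),P.mean(0))
# scored lines: clicked ends on floor
L=onz(C,[(236,92),(274,267),(165,206),(351,167)],.003); print('lines',L.round(4).tolist())
z=im[150:260,220:330]; g=cv2.resize(z,None,fx=6,fy=6,interpolation=cv2.INTER_CUBIC)
gr=g[:,:,2]
cs=cv2.HoughCircles(cv2.GaussianBlur(gr,(0,0),3),cv2.HOUGH_GRADIENT,1,30,param1=60,param2=18,minRadius=95,maxRadius=130)
for x,y,r in cs[0][:8]:
    u,v=220+(x+.5)/6-.5,150+(y+.5)/6-.5
    print(round(u,1),round(v,1),round(r/6,1),'z.033',onz(C,[(u,v)],.033).round(4)[0],'z.063',onz(C,[(u,v)],.063).round(4)[0])
    cv2.circle(g,(int(x),int(y)),int(r),(0,255,0),1); cv2.putText(g,'%d,%d'%(u,v),(int(x),int(y)),0,.5,(255,0,0),1)
cv2.imwrite('pics/w1h.png',cv2.resize(g,(600,600)))
E
```

```text
[[340, 63], [365, 256], [188, 289], [130, 112]] [[0.6166, 0.3336], [0.6707, 0.0891], [0.428, 0.0357], [0.3734, 0.2782]] [0.52216965 0.18416526]
lines [[0.4982, 0.301], [0.5484, 0.0663], [0.4031, 0.1566], [0.6427, 0.2106]]
267.8 220.8 18.9 z.033 [0.5374 0.1491] z.063 [0.5362 0.1619]
252.3 192.3 17.1 z.033 [0.5181 0.1861] z.063 [0.5184 0.1961]
```

View pics/w1h.png

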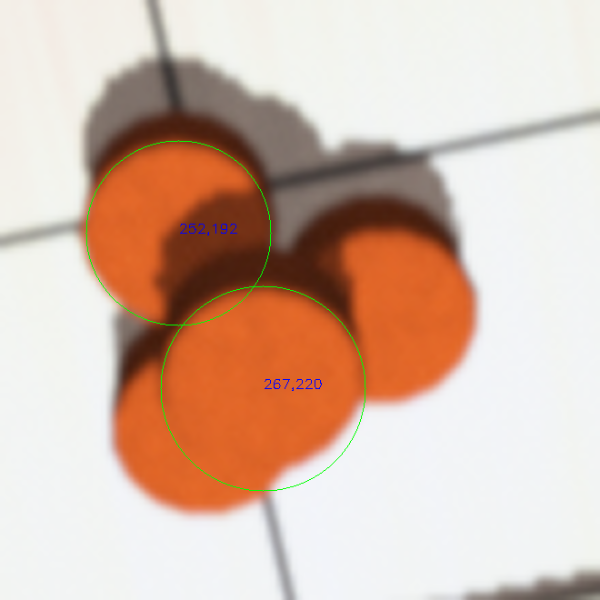

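Lower pucks: B about (.518,.186), C about (.563,.170), D about (.525,.143). Top puck A is at about (.536,.164), and the centroid check agrees. Quarter centres: q0 (.478,.112), q1 (.451,.229), q2 (.595,.139), q3 (.568,.256). I'm hovering over A first.

Emit:
{"name": "move_arm", "arguments": {
  "commands": [
    [[-0.0145,0.003,0.034,0,0,0,0.0854],[-0.0145,0.003,0.034,0,0,0,0.0854],[-0.0145,0.003,0.034,0,0,0,0.0854],[-0.0145,0.003,0.034,0,0,0,0.0854],[-0.013,0.003,0.034,0,0,0,0.0854],[0,0,0,0,0,0,0.0854],[0,0,0,0,0,0,0.0854]]
  ]
}}

```text
t: 2.3
eef_pos: [0.5389, 0.1612, 0.1103]
tool_rot: [0.0, 0.707, 0.707, 0.001]
contact_force: [0.1, 0.8, 0.6]
gripper_width: 1.001
grasp_force: 0.0
```

```bash
python3 - <<'E'
from h import *
for i in range(3):
    o=bot.get_obs(); print(o['t'],np.round(o['eef_pos'],4),np.round(o['tool_rot'],4)); imaging.read_camera('side')
im,C=snap('wrist','w2')
print(proj(C,[[.536,.164,.063],[.518,.186,.033],[.563,.170,.033],[.525,.143,.033]]).round(0))
hsv=cv2.cvtColor(im,cv2.COLOR_BGR2HSV)
m=((hsv[:,:,0]<15)&(hsv[:,:,0]>5)&(hsv[:,:,1]>150)&(hsv[:,:,2]>170)).astype(np.uint8)*255
ys,xs=np.nonzero(m); print(xs.min(),xs.max(),ys.min(),ys.max())
E
```

```text
2.3 [0.5389 0.1612 0.1103] [2.000e-04 7.074e-01 7.068e-01 6.000e-04]
2.35 [0.5391 0.1618 0.1108] [4.000e-04 7.071e-01 7.071e-01 1.200e-03]
2.4 [0.5391 0.162  0.1109] [4.000e-04 7.070e-01 7.073e-01 1.400e-03]
[[249. 216.]
 [223. 168.]
 [290. 191.]
 [235. 227.]]
193 320 138 257
```

View pics/w2.png

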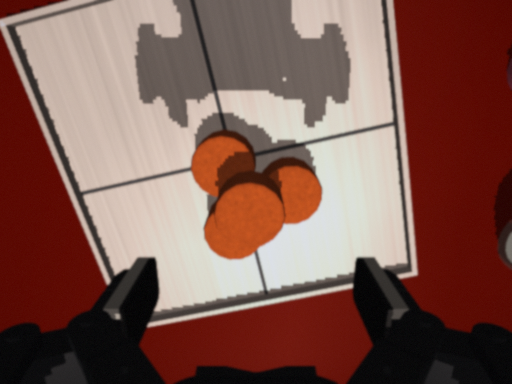

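Now over A at about (249,213), with B (222,163), C (294,190), D (231,231). Lowering onto A and gripping.

Emit:
{"name": "move_arm", "arguments": {
  "commands": [
    [[0.004,-0.003,0.015,0,0,0,0.0854],[0,0,0.02,0,0,0,0.0854],[0,0,0.02,0,0,0,0.0854],[0,0,0.019,0,0,0,0.0854],[0,0,0,0,0,0,0.0854],[0,0,0,0,0,0,0.06],[0,0,0,0,0,0,0.03],[0,0,0,0,0,0,0.03],[0,0,0,0,0,0,0.03],[0,0,0,0,0,0,0.03]]
  ],
  "squeeze": 30
}}

```text
t: 3.75
eef_pos: [0.5356, 0.1652, 0.0362]
tool_rot: [0.0, 0.707, 0.707, 0.001]
contact_force: [-1.1, -0.5, 5.8]
gripper_width: 0.506
grasp_force: 30.4
```

Emit:
{"name": "move_arm", "arguments": {
  "commands": [
    [[0,0,-0.02,0,0,0,0.03],[0,0,-0.03,0,0,0,0.03],[0.023,0.008,0,0,0,0,0.03],[0.023,0.008,0,0,0,0,0.03],[0.023,0.008,0,0,0,0,0.03],[0.022,0.0085,0,0,0,0,0.03],[0,0,0.03,0,0,0,0.03],[0,0,0.03,0,0,0,0.03],[0,0,0.013,0,0,0,0.03],[0,0,0.006,0,0,0,0.03],[0,0,0,0,0,0,0.03]]
  ]
}}

```text
t: 5.12
eef_pos: [0.5678, 0.257, 0.0069]
tool_rot: [-0.0, 0.707, 0.707, 0.0]
contact_force: [-0.3, -0.4, -1.1]
gripper_width: 0.505
grasp_force: 30.7
```

Emit:
{"name": "move_arm", "arguments": {
  "commands": [
    [[0,0,0,0,0,0,0.075],[0,0,0,0,0,0,0.075],[0,0,0,0,0,0,0.075],[0,0,-0.03,0,0,0,0.075],[0,0,-0.04,0,0,0,0.0854],[-0.019,-0.013,-0.036,0,0,0,0.0854],[-0.019,-0.013,-0.036,0,0,0,0.0854],[-0.019,-0.012,0,0,0,0,0.0854],[0,0,0,0,0,0,0.0854],[0,0,0,0,0,0,0.0854]]
  ]
}}

```text
t: 6.38
eef_pos: [0.5297, 0.1998, 0.1481]
tool_rot: [-0.0, 0.707, 0.707, 0.0]
contact_force: [0.2, -0.0, 0.7]
gripper_width: 1.0
grasp_force: 0.0
```

```bash
cat >> h.py <<'E'
def pucks(im,C,v=150,z=.033):
    """floor pucks: circle fits of bright orange tops"""
    hsv=cv2.cvtColor(im,cv2.COLOR_BGR2HSV)
    m=((hsv[:,:,0]<16)&(hsv[:,:,0]>4)&(hsv[:,:,1]>150)&(hsv[:,:,2]>v)).astype(np.uint8)*255
    m=cv2.morphologyEx(m,cv2.MORPH_OPEN,np.ones((5,5),np.uint8))
    out=[]
    for c in cv2.findContours(m,0,1)[0]:
        if cv2.contourArea(c)<200: continue
        w=onz(C,c[:,0],z).astype(np.float32)*1000  # fit on the world plane
        (x,y),r=cv2.minEnclosingCircle(w); out.append((round(x/1000,4),round(y/1000,4),round(r/1000,4)))
    return out
E
python3 - <<'E'
from h import *
im,C=snap('wrist','w3'); o=bot.get_obs(); print(np.round(o['eef_pos'],4),np.round(o['tool_rot'],4))
for v in(140,170,190): print(v,pucks(im,C,v))
E
```

```text
[0.5297 0.2    0.148 ] [-2.000e-04  7.068e-01  7.074e-01  1.000e-04]
140 [(0.5242, 0.1391, 0.0205), (0.5635, 0.1672, 0.0205), (0.5177, 0.1862, 0.0209), (0.5678, 0.2555, 0.0207)]
170 [(0.524, 0.1383, 0.02), (0.5638, 0.1667, 0.0201), (0.5178, 0.186, 0.0203), (0.5685, 0.2549, 0.0204)]
190 []
```

A sits at (.568,.255), very near its quarter's middle. Next is B, with the closing axis turned +40° so the fingers clear C and D.

Emit:
{"name": "move_arm", "arguments": {
  "commands": [
    [[-0.0135,-0.012,0.02,0,0,0,0.0854],[0,0,0.02,0,0,-10,0.0854],[0,0,0.02,0,0,-10,0.0854],[0,0,0.02,0,0,-10,0.0854],[0,0,0.01,0,0,-10,0.0854],[0,0,0.02,0,0,0,0.0854],[0,0,0.02,0,0,0,0.0854],[0,0,0.012,0,0,0,0.0854],[0,0,0,0,0,0,0.06],[0,0,0,0,0,0,0.03],[0,0,0,0,0,0,0.03],[0,0,0,0,0,0,0.03],[0,0,0,0,0,0,0.03]]
  ]
}}

```text
t: 8.05
eef_pos: [0.5181, 0.1859, 0.0071]
tool_rot: [0.0, 0.423, 0.906, 0.001]
contact_force: [-1.2, 1.0, 5.8]
gripper_width: 0.506
grasp_force: 31.1
```

Emit:
{"name": "move_arm", "arguments": {
  "commands": [
    [[0,0,-0.02,0,0,0,0.03],[0.025,-0.008,0,0,0,0,0.03],[0.025,-0.008,0,0,0,0,0.03],[0.0257,-0.008,0,0,0,0,0.03],[0,0,0.014,0,0,0,0.03],[0,0,0.0055,0,0,0,0.03],[0,0,0,0,0,0,0.03],[0,0,0,0,0,0,0.075],[0,0,0,0,0,0,0.075],[0,0,0,0,0,0,0.075],[0,0,-0.03,0,0,0,0.075],[0,0,-0.03,0,0,0,0.0854],[0,0,0,0,0,0,0.0854]]
  ]
}}

```text
t: 9.68
eef_pos: [0.4521, 0.2289, 0.0688]
tool_rot: [0.001, 0.423, 0.906, 0.002]
contact_force: [-0.4, -0.4, 0.2]
gripper_width: 1.002
grasp_force: 0.0
```

Emit:
{"name": "move_arm", "arguments": {
  "commands": [
    [[-0.0239,0.0092,0,0,0,0,0.0854],[-0.0239,0.0092,0,0,0,0,0.0854],[-0.0239,0.0092,0,0,0,0,0.0854],[-0.0239,0.0092,0,0,0,0,0.0854],[-0.0239,0.0091,0,0,0,0,0.0854],[0,0,0,0,0,10,0.0854],[0,0,0,0,0,10,0.0854],[0,0,0,0,0,10,0.0854],[0,0,0,0,0,10,0.0854],[0,0,0,0,0,10,0.0854],[0,0,0,0,0,10,0.0854],[0,0,0,0,0,10,0.0854],[0,0,0,0,0,5,0.0854],[0,0,0,0,0,0,0.0854]]
  ]
}}

```text
t: 11.42
eef_pos: [0.5619, 0.1658, 0.0659]
tool_rot: [0.0, 0.887, 0.462, -0.001]
contact_force: [-0.7, -0.5, 1.0]
gripper_width: 1.001
grasp_force: 0.0
```

Emit:
{"name": "move_arm", "arguments": {
  "commands": [
    [[0.002,0.001,0.02,0,0,0,0.0854],[0,0,0.02,0,0,0,0.0854],[0,0,0.0195,0,0,0,0.0854],[0,0,0,0,0,0,0.06],[0,0,0,0,0,0,0.03],[0,0,0,0,0,0,0.03],[0,0,0,0,0,0,0.03],[0,0,0,0,0,0,0.03],[0,0,-0.02,0,0,0,0.03],[-0.0025,0.021,0,0,0,0,0.03],[-0.003,0.0207,0,0,0,0,0.03],[0,0,0.014,0,0,0,0.03],[0,0,0.0055,0,0,0,0.03],[0,0,0,0,0,0,0.03]]
  ]
}}

```text
t: 13.18
eef_pos: [0.5948, 0.1377, 0.0075]
tool_rot: [0.0, 0.887, 0.461, -0.001]
contact_force: [-0.2, -3.3, 8.0]
gripper_width: 0.503
grasp_force: 31.8
```

Emit:
{"name": "move_arm", "arguments": {
  "commands": [
    [[0,0,0,0,0,0,0.075],[0,0,0,0,0,0,0.075],[0,0,0,0,0,0,0.075],[0,0,-0.03,0,0,0,0.075],[0,0,-0.03,0,0,0,0.0854],[-0.02,-0.029,0,0,0,0,0.0854],[-0.02,-0.0297,0,0,0,0,0.0854],[0,0,0,0,0,0,0.0854]]
  ]
}}

```text
t: 14.18
eef_pos: [0.5214, 0.1398, 0.0675]
tool_rot: [-0.001, 0.887, 0.462, -0.001]
contact_force: [0.4, 0.4, 0.8]
gripper_width: 1.003
grasp_force: 0.0
```

```bash
python3 - <<'E'
from h import *
o=bot.get_obs(); im,C=snap('wrist','w4'); print(np.round(o['eef_pos'],4))
for v in(140,160): print(v,pucks(im,C,v))
im,C=snap('side','side4'); print(pucks(im,C,120))
im,C=snap('scene','scene4'); print(pucks(im,C,120))
E
```

```text
[0.5214 0.1398 0.0675]
140 [(0.5252, 0.1389, 0.0208), (0.4523, 0.2275, 0.0209), (0.5951, 0.137, 0.0206), (0.566, 0.249, 0.0188)]
160 [(0.5252, 0.1386, 0.0207), (0.4516, 0.2275, 0.0208), (0.5951, 0.1369, 0.0206), (0.5661, 0.2487, 0.0181)]
[]
[]
```

Emit:
{"name": "move_arm", "arguments": {
  "commands": [
    [[0.001,0.003,0.02,0,0,0,0.0854],[0,0,0.02,0,0,0,0.0854],[0,0,0.0205,0,0,0,0.0854],[0,0,0,0,0,0,0.06],[0,0,0,0,0,0,0.03],[0,0,0,0,0,0,0.03],[0,0,0,0,0,0,0.03],[0,0,0,0,0,0,0.03],[0,0,-0.02,0,0,0,0.03],[-0.0245,-0.0115,0,0,0,0,0.03],[-0.0246,-0.0115,0,0,0,0,0.03],[0,0,0.014,0,0,0,0.03],[0,0,0.0055,0,0,0,0.03],[0,0,0,0,0,0,0.03]]
  ]
}}

```text
t: 16.08
eef_pos: [0.4806, 0.1121, 0.0075]
tool_rot: [-0.0, 0.887, 0.462, -0.0]
contact_force: [-2.7, -0.7, 3.7]
gripper_width: 0.506
grasp_force: 32.1
```

Emit:
{"name": "move_arm", "arguments": {
  "commands": [
    [[0,0,0,0,0,0,0.075],[0,0,0,0,0,0,0.075],[0,0,0,0,0,0,0.075],[0,0,-0.03,0,0,0,0.075],[0,0,-0.04,0,0,0,0.0854],[0.02,0,-0.05,0,0,0,0.0854],[0.02,0,-0.05,0,0,0,0.0854],[0.02,0,-0.05,0,0,0,0.0854],[0,0,0,0,0,0,0.0854],[0,0,0,0,0,0,0.0854]]
  ]
}}

```text
t: 17.32
eef_pos: [0.5143, 0.1604, 0.2272]
tool_rot: [-0.0, 0.887, 0.462, -0.0]
contact_force: [0.5, -0.4, -1.2]
gripper_width: 0.998
grasp_force: 0.0
```

```bash
python3 - <<'E'
from h import *
o=bot.get_obs(); im,C=snap('wrist','w5'); print(np.round(o['eef_pos'],4))
for v in(140,160): print(v,pucks(im,C,v))
a,Ca=snap('side','side5'); b,Cb=snap('scene','scene5')
A=cv2.resize(a[210:310,170:310],None,fx=5,fy=5,interpolation=2)[:, :]
B=cv2.resize(b[115:215,155:285],None,fx=5,fy=5,interpolation=2)
cv2.imwrite('pics/box.png',cv2.resize(np.hstack([A[:500],B[:500]]),(800,296)))
print(onz(Ca,[(189,242),(291,235)],.11))
print(proj(C,np.c_[o['eef_pos']].T))
E
```

```text
[0.5143 0.1604 0.2272]
140 [(0.48, 0.1097, 0.0208), (0.4518, 0.2276, 0.021), (0.5939, 0.1369, 0.0205), (0.5681, 0.2545, 0.0211)]
160 [(0.4798, 0.1098, 0.0207), (0.4515, 0.2277, 0.0209), (0.5942, 0.1369, 0.0204), (0.5681, 0.2545, 0.0211)]
[[ 0.42379847 -0.19045566]
 [ 0.69440227 -0.19591781]]
[[253.4554193  259.40971255]]
```

View pics/box.png

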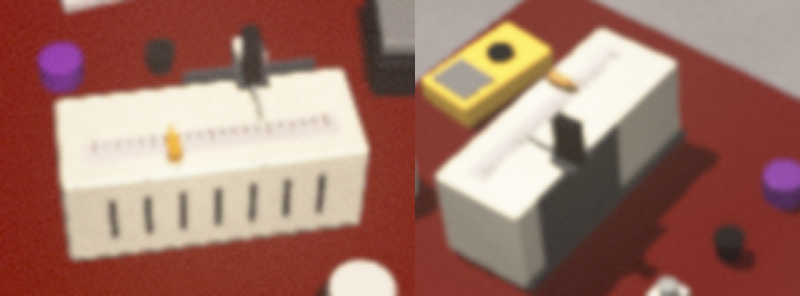

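All four pucks are within about 3 mm of their quarter middles. In the crop, the handle stands at the far-x end of the box with its pointer across the scale, and the brass mark is nearer the robot. I'm moving the wrist camera over the box.

Emit:
{"name": "move_arm", "arguments": {
  "commands": [
    [[0,0,-0.018,0,0,-10,0.0854],[0,0,-0.018,0,0,-10,0.0854],[0,0,-0.018,0,0,-10,0.0854],[0,0,-0.018,0,0,-5,0.0854],[-0.036,0.006,0,0,0,0,0.0854],[-0.036,0.007,0,0,0,0,0.0854],[-0.036,0.006,0,0,0,0,0.0854],[-0.036,0.007,0,0,0,0,0.0854],[-0.036,0.006,0,0,0,0,0.0854],[-0.036,0.007,0,0,0,0,0.0854],[-0.036,0.006,0,0,0,0,0.0854],[-0.036,0.007,0,0,0,0,0.0854],[-0.036,0.006,0,0,0,0,0.0854],[-0.036,0.007,0,0,0,0,0.0854],[0,0,0,0,0,0,0.0854],[0,0,0,0,0,0,0.0854]]
  ]
}}

```text
t: 19.48
eef_pos: [0.5793, -0.1984, 0.2987]
tool_rot: [-0.001, 0.707, 0.707, -0.0]
contact_force: [-0.5, 0.4, 0.8]
gripper_width: 1.0
grasp_force: 0.0
```

```bash
python3 - <<'E'
from h import *
o=bot.get_obs(); im,C=snap('wrist','w6'); print(np.round(o['eef_pos'],4),np.round(o['tool_rot'],4)); snap('side','side6'); snap('scene','scene6')
E
```

```text
[ 0.5793 -0.1984  0.2987] [-1.000e-03  7.071e-01  7.071e-01 -3.000e-04]
```

View pics/w6.png

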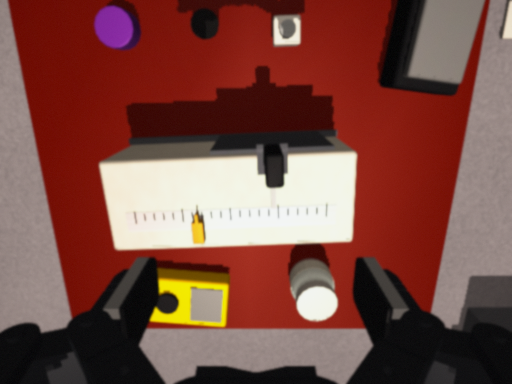

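The wrist picture shows the handle top at about (274,172), the pointer running to about (273,203), the brass clip at (198,232) with its vane tip near (196,206), and the box top corners at (100,163), (356,152), (352,242), (115,249).

```bash
python3 - <<'E'
from h import *
im,C=load('w6'); g=cv2.cvtColor(im,cv2.COLOR_BGR2GRAY)
P=onz(C,[(100,163),(356,152),(352,242),(115,249)],.11); print('box',P.round(4).tolist())
L=onz(C,[(136,217),(327,209)],.11); d=L[1]-L[0]; print('scale ang',np.degrees(np.arctan2(d[1],d[0])), 'box ang',[np.degrees(np.arctan2(*(P[b]-P[a])[::-1])).round(2) for a,b in((0,1),(3,2))])
print(g[140:212:2,258:292:1].tolist().__str__().replace('], [','\n'))
print('M'); print(g[200:224,186:208].tolist().__str__().replace('], [','\n'))
E
```

```text
box [[0.424, -0.1977], [0.6785, -0.1865], [0.6834, -0.2848], [0.4265, -0.2936]]
scale ang 2.634976625564979 box ang [np.float64(2.51), np.float64(1.97)]
[[25, 25, 27, 25, 26, 25, 25, 26, 25, 25, 24, 27, 23, 26, 26, 24, 24, 24, 24, 25, 23, 24, 26, 25, 25, 25, 26, 25, 24, 25, 24, 25, 26, 24
25, 27, 28, 27, 26, 26, 27, 26, 26, 24, 26, 26, 24, 24, 23, 24, 24, 24, 24, 25, 25, 29, 34, 35, 37, 37, 39, 39, 38, 34, 29, 27, 25, 23
59, 61, 62, 62, 55, 42, 28, 25, 19, 19, 16, 14, 17, 15, 15, 15, 15, 14, 13, 19, 24, 45, 65, 76, 79, 83, 82, 83, 78, 65, 43, 28, 24, 25
90, 92, 92, 92, 81, 54, 28, 15, 11, 10, 5, 10, 9, 10, 7, 8, 8, 6, 8, 10, 13, 35, 63, 85, 94, 94, 95, 96, 90, 77, 55, 41, 41, 40
98, 99, 100, 98, 89, 58, 26, 11, 9, 10, 5, 8, 7, 8, 9, 7, 9, 9, 6, 7, 10, 19, 43, 73, 93, 100, 100, 102, 101, 96, 86, 81, 80, 82
107, 107, 109, 109, 96, 62, 25, 10, 8, 7, 9, 8, 8, 7, 8, 7, 8, 9, 8, 9, 7, 10, 25, 56, 88, 104, 107, 104, 104, 100, 96, 92, 91, 91
102, 103, 105, 102, 88, 59, 26, 11, 12, 9, 5, 7, 8, 4, 8, 6, 9, 8, 7, 6, 7, 4, 13, 33, 66, 90, 97, 99, 97, 97, 100, 99, 99, 101
97, 95, 96, 94, 84, 56, 
[... 6383 characters left out ...]
164, 187, 180, 143, 93, 82, 89, 78, 92, 167, 229, 243, 244, 244
242, 242, 242, 242, 240, 229, 177, 135, 159, 187, 185, 149, 96, 76, 79, 70, 86, 160, 228, 242, 244, 244
242, 242, 242, 242, 241, 232, 188, 134, 150, 182, 186, 155, 99, 68, 68, 65, 80, 152, 223, 240, 243, 244
242, 242, 242, 242, 240, 230, 182, 125, 137, 179, 186, 160, 106, 66, 63, 60, 74, 139, 214, 239, 244, 244
242, 242, 242, 242, 238, 219, 161, 111, 133, 178, 190, 171, 118, 79, 71, 67, 73, 126, 202, 236, 243, 244
242, 242, 242, 241, 234, 203, 146, 116, 141, 180, 193, 180, 143, 115, 110, 101, 87, 116, 191, 234, 243, 244
242, 242, 242, 241, 232, 200, 162, 151, 167, 187, 196, 189, 173, 164, 160, 147, 113, 114, 181, 232, 243, 244]]
```

```bash
python3 - <<'E'
from h import *
im,C=load('w6')
a=np.radians(2.4); ex=np.array([np.cos(a),np.sin(a)])
p=onz(C,[(272.3,200)],.116)[0]; m=onz(C,[(196.5,206)],.116)[0]; m2=onz(C,[(196.5,206)],.122)[0]
h=onz(C,[(274.3,171)],.165)[0]
pb=onz(C,[(272.2,190)],.116)[0]
print('pointer',p,pb,'mark',m,m2,'handle',h,'dist',(p-m)@ex,(p-m2)@ex,'h-p along',(h-p)@ex,(h-m)@ex)
for n in ('side6','scene6'):
    im2,C2=load(n); print(n,proj(C2,[[*p,.116],[*m,.116],[*h,.165]]).round(1).tolist())
E
```

```text
pointer [ 0.59649678 -0.23465934] [ 0.59623292 -0.22401138] mark [ 0.51932674 -0.24121864] [ 0.52045317 -0.23894785] handle [ 0.59534159 -0.19135202] dist 0.07737702645168872 0.07615648955890271 h-p along 0.0006593431470096169 0.07803636959869834
side6 [[256.9, 247.3], [227.1, 251.8], [254.5, 221.9]]
scene6 [[195.4, 162.1], [211.2, 146.3], [206.2, 155.4]]
```

The pull needed is about 77 mm along the slide, and the handle centre is at (.595,-.191). Descending around it with the tool turned to the slide's 2.4°.

Emit:
{"name": "move_arm", "arguments": {
  "commands": [
    [[0.0035,0.008,0.03,0,0,-2.4,0.0854],[0.0035,0.008,0.03,0,0,0,0.0854],[0,0,0.03,0,0,0,0.0854],[0,0,0.03,0,0,0,0.0854],[0,0,0.03,0,0,0,0.0854],[0,0,0.021,0,0,0,0.0854],[0,0,0,0,0,0,0.06],[0,0,0,0,0,0,0.03],[0,0,0,0,0,0,0.005],[0,0,0,0,0,0,0.005],[0,0,0,0,0,0,0.005],[0,0,0,0,0,0,0.005]]
  ],
  "squeeze": 60
}}

```text
t: 21.12
eef_pos: [0.5951, -0.192, 0.13]
tool_rot: [-0.0, 0.692, 0.722, -0.0]
contact_force: [-4.9, 0.9, 7.4]
gripper_width: 0.181
grasp_force: 59.3
```

Emit:
{"name": "move_arm", "arguments": {
  "commands": [
    [[0,-0.01,0,0,0,0,0.005],[0,-0.01,0,0,0,0,0.005],[0,-0.01,0,0,0,0,0.005],[0,-0.01,0,0,0,0,0.005],[0,-0.01,0,0,0,0,0.005],[0,-0.01,0,0,0,0,0.005],[0,-0.01,0,0,0,0,0.005],[0,-0.005,0,0,0,0,0.005],[0,0,0,0,0,0,0.005],[0,0,0,0,0,0,0.005],[0,0,0,0,0,0,0.005]]
  ]
}}

```text
t: 22.5
eef_pos: [0.5225, -0.195, 0.13]
tool_rot: [0.002, 0.692, 0.722, 0.001]
contact_force: [6.6, 0.0, 4.9]
gripper_width: 0.173
grasp_force: 59.8
```

```bash
python3 - <<'E'
from h import *
o=bot.get_obs(); print(np.round(o['eef_pos'],4),np.round(o['contact_force'],1))
w,C=snap('wrist','w7'); s,Cs=snap('side','side7'); q,Cq=snap('scene','scene7')
print('mark px: wrist',proj(C,[[.5195,-.241,.116]]).round(),'side',proj(Cs,[[.5195,-.241,.116]]).round(),'scene',proj(Cq,[[.5195,-.241,.116]]).round())
u=proj(C,[[.5195,-.241,.116]])[0].astype(int)
z=lambda im,u,r,n:cv2.resize(im[max(0,u[1]-r):u[1]+r,max(0,u[0]-r):u[0]+r],(n,n),interpolation=2)
us=proj(Cs,[[.5195,-.23,.116]])[0].astype(int)
cv2.imwrite('pics/last.png',np.hstack([cv2.resize(w,(400,300)),z(s,us,25,300)]))
print(us)
E
```

```text
[ 0.5225 -0.195   0.13  ] [6.6 0.  4.9]
mark px: wrist [[245. 319.]] side [[227. 252.]] scene [[211. 146.]]
[226 248]
```

View pics/last.png

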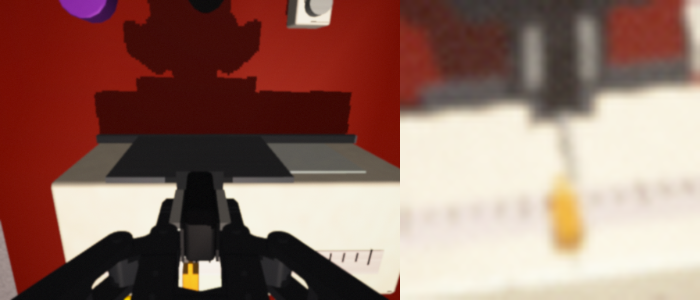

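The crop shows the handle gripped with the pointer just to the right of the brass vane, about 1–2 px in the side view at roughly (229.5,250) against (228,252). Measuring the remaining gap at subpixel level.

```bash
python3 - <<'E'
from h import *
w,C=load('w7')
print('exp px: mark, pointer(+4.8mm), pointer root',proj(C,[[.5195,-.241,.116],[.5243,-.237,.116],[.5233,-.222,.116]]).round(1).tolist())
for n in('V',): print(w[318:376:3,222:292:2].max(2).tolist().__str__().replace('], [','\n'))
print('B');print(w[318:376:3,222:292:2,0].tolist().__str__().replace('], [','\n'))
s,C=load('side7'); a=np.radians(2.4); ey=np.array([-np.sin(a),np.cos(a)])
m=np.array([.5195,-.241]); print('line thru mark',proj(C,[[*(m+t*ey),.116] for t in(0,.01,.02,.03)]).round(1).tolist(), proj(C,[[*(m+.005*np.array([ey[1],-ey[0]])),.116]]).round(1))
print(s[240:264,218:240,0].tolist().__str__().replace('], [','\n'))
E
```

```text
exp px: mark, pointer(+4.8mm), pointer root [[245.4, 319.1], [254.4, 313.4], [253.7, 290.0]]
[[16, 17, 15, 15, 25, 48, 53, 23, 22, 30, 37, 41, 43, 43, 43, 43, 43, 41, 40, 42, 41, 40, 39, 39, 33, 23, 15, 16, 21, 17, 15, 14, 16, 16, 14
15, 15, 17, 20, 26, 55, 53, 22, 20, 30, 37, 42, 41, 43, 41, 43, 40, 40, 41, 38, 39, 38, 40, 36, 32, 25, 16, 36, 54, 29, 14, 14, 15, 15, 16
14, 12, 17, 18, 24, 53, 54, 24, 20, 29, 36, 41, 38, 39, 40, 39, 38, 39, 39, 38, 38, 36, 35, 36, 32, 24, 16, 39, 58, 31, 13, 15, 14, 13, 15
16, 13, 17, 19, 40, 67, 58, 72, 33, 29, 36, 38, 41, 40, 38, 38, 37, 38, 37, 34, 37, 36, 35, 34, 31, 26, 40, 56, 61, 41, 13, 14, 10, 15, 14
15, 12, 16, 23, 78, 95, 63, 122, 79, 30, 33, 39, 39, 37, 38, 36, 35, 35, 35, 35, 35, 34, 33, 33, 30, 45, 163, 124, 68, 113, 34, 17, 13, 14, 15
17, 14, 18, 26, 99, 109, 65, 116, 125, 91, 52, 41, 44, 54, 39, 40, 77, 113, 115, 116, 116, 116, 106, 63, 146, 220, 241, 167, 87, 135, 62, 16, 14, 16, 16
15, 12, 17, 38, 189, 234, 139, 102, 107, 109, 114, 113, 104, 104, 77, 79, 178, 243, 244, 245, 245, 245, 239, 208, 240, 246, 246, 245, 244, 235, 107, 17, 
[... 7085 characters left out ...]
, 83, 73, 92, 143, 187, 207, 211, 216, 219, 219, 215, 219, 219
209, 219, 211, 200, 203, 217, 208, 179, 129, 88, 71, 84, 131, 184, 210, 219, 222, 221, 220, 219, 219, 219
216, 219, 216, 209, 214, 219, 215, 190, 144, 91, 71, 78, 118, 172, 211, 218, 222, 220, 220, 221, 222, 223
220, 222, 220, 220, 221, 221, 221, 199, 152, 98, 72, 77, 106, 160, 203, 218, 225, 224, 225, 225, 225, 225
222, 222, 223, 222, 223, 224, 223, 201, 156, 99, 73, 68, 98, 150, 199, 222, 225, 230, 228, 229, 229, 228
225, 225, 225, 226, 229, 227, 224, 208, 162, 105, 76, 73, 95, 151, 204, 225, 231, 230, 230, 228, 231, 231
226, 228, 228, 228, 228, 228, 227, 211, 169, 120, 91, 91, 113, 164, 210, 228, 230, 231, 229, 231, 229, 231]]
```

```bash
python3 - <<'E'
from h import *
w,C=load('w7'); a=np.radians(2.4); ex=np.array([np.cos(a),np.sin(a)]); T=np.array([.5225,-.195])
P=onz(C,[(234.3,360),(253.8,360)],.122); print(P,P.mean(0), 'gap TCP-clip along',(T-P.mean(0))@ex)
w,C=load('w6'); hs=cv2.cvtColor(w,cv2.COLOR_BGR2HSV); m=((hs[...,0]>10)&(hs[...,0]<32)&(hs[...,1]>120))[200:247,180:215]
for r in range(0,47,3):
    xs=np.nonzero(m[r])[0]
    if len(xs): print(200+r,180+xs.min(),180+xs.max())
E
```

```text
[[ 0.51416212 -0.26404467]
 [ 0.52504641 -0.26362089]] [ 0.51960427 -0.26383278] gap TCP-clip along 0.005775611912492872
215 194 198
218 194 199
221 193 202
224 192 203
227 192 203
230 192 203
233 193 203
236 193 204
239 193 204
242 194 203
```

Emit:
{"name": "move_arm", "arguments": {
  "commands": [
    [[0,-0.0045,0,0,0,0,0.005],[0,0,0,0,0,0,0.005],[0,0,0,0,0,0,0.005],[0,0,0,0,0,0,0.005]]
  ]
}}

```text
t: 23.15
eef_pos: [0.5181, -0.1952, 0.13]
tool_rot: [0.002, 0.692, 0.722, 0.001]
contact_force: [7.0, 0.2, 4.6]
gripper_width: 0.184
grasp_force: 59.8
```

```bash
python3 - <<'E'
from h import *
o=bot.get_obs(); print(np.round(o['eef_pos'],4))
ims=[]
for i in range(6): ims.append(imaging.read_camera('side')[:,:,::-1].astype(float))
s=np.mean(ims,0); np.save('pics/s8.npy',s)
def prof(s):
    for r in range(243,262):
        d=np.clip(205-s[r,220:238,0],0,None) if 1 else 0
        d2=np.clip(215-s[r,222:236,0],0,None); print(r,round((d2*np.arange(222,236)).sum()/max(d2.sum(),1),2),d2.sum().round(),s[r,222:236,0].round().astype(int).tolist(), (s[r,222:236,2]-s[r,222:236,0]).round().astype(int).tolist())
prof(s)
E
```

```text
[ 0.5181 -0.1952  0.13  ]
243 224.9 455.0 [137, 143, 149, 149, 156, 164, 181, 197, 207, 211, 221, 225, 226, 228] [27, 29, 30, 25, 20, 24, 34, 34, 30, 30, 25, 24, 22, 22]
244 224.9 206.0 [182, 191, 193, 178, 171, 181, 203, 219, 224, 225, 226, 226, 227, 226] [38, 36, 35, 34, 25, 28, 30, 26, 24, 23, 23, 22, 22, 22]
245 226.19 75.0 [216, 220, 218, 198, 185, 191, 212, 224, 226, 227, 227, 227, 227, 227] [27, 25, 26, 32, 29, 29, 27, 23, 23, 22, 22, 22, 22, 22]
246 226.58 42.0 [225, 225, 224, 214, 197, 195, 212, 224, 227, 228, 228, 228, 226, 226] [23, 23, 24, 27, 29, 27, 26, 24, 22, 22, 22, 22, 22, 23]
247 226.76 41.0 [226, 227, 226, 220, 200, 194, 210, 223, 228, 228, 228, 228, 227, 227] [23, 22, 23, 24, 28, 27, 26, 23, 21, 22, 22, 22, 22, 23]
248 226.84 52.0 [227, 228, 228, 220, 198, 190, 206, 222, 227, 228, 229, 228, 227, 227] [22, 22, 22, 25, 30, 28, 26, 23, 22, 22, 21, 22, 22, 22]
249 226.88 58.0 [227, 228, 228, 220, 196, 187, 203, 221, 227, 229, 229, 229, 228, 229] [22, 22, 22, 24, 31, 28, 26, 23, 22, 21, 21, 21, 22, 21]
250 226.94 78.0 [228, 227, 227, 219, 191, 180, 196, 219, 227, 230,
[... 985 characters left out ...]
6, 166, 115, 81, 71, 93, 141, 188, 210, 209, 213, 219] [25, 21, 28, 58, 115, 157, 169, 147, 98, 51, 28, 25, 22, 20]
258 227.87 664.0 [206, 218, 210, 176, 127, 85, 71, 85, 131, 184, 210, 218, 219, 220] [24, 20, 26, 53, 106, 154, 170, 156, 110, 56, 29, 20, 20, 20]
259 228.18 646.0 [212, 219, 217, 190, 143, 94, 71, 78, 120, 173, 208, 220, 222, 221] [23, 20, 22, 45, 92, 144, 169, 164, 120, 66, 31, 21, 20, 21]
260 228.44 654.0 [220, 222, 220, 199, 153, 98, 72, 74, 107, 160, 202, 220, 224, 224] [20, 20, 21, 37, 79, 136, 166, 165, 130, 74, 36, 23, 21, 21]
261 228.56 662.0 [224, 224, 222, 205, 158, 102, 74, 71, 97, 151, 200, 222, 226, 228] [20, 20, 22, 32, 68, 125, 159, 161, 132, 78, 39, 24, 22, 21]
```

```bash
python3 - <<'E'
from h import *
C=load('side6')[1]
v=np.mean([load(n)[0].astype(float) for n in('side0','side1','side4','side5','side6')],0)
s=np.load('pics/s8.npy'); x=np.arange(222,234)
rb=lambda im,r:(im[r,222:234,2]-im[r,222:234,0])
def cen(d):
    d=np.clip(d-np.median(d)-3,0,None); return (d*x).sum()/d.sum() if d.sum()>15 else np.nan
print('vane clean / now (R-B)'); 
for r in range(249,262): print(r,round(cen(rb(v,r)),2),round(cen(rb(s,r)),2),rb(v,r).round().astype(int).tolist())
print('pointer gray')
for r in range(245,253):
    g=s[r,222:234].sum(1); b=v[r,222:234].sum(1); d=np.clip(b-g,0,None); d[d<12]=0; print(r,round((d*x).sum()/max(d.sum(),1),2),d.round().astype(int).tolist())
a=np.radians(2.4); ey=np.array([-np.sin(a),np.cos(a)]); m=np.array([.5195,-.241])
print(proj(C,[[*(m+t*ey),z] for t,z in((0,.116),(.02,.116),(0,.122),(-.01,.122))]).round(2).tolist())
E
```

```text
vane clean / now (R-B)
249 nan nan [23, 22, 21, 22, 21, 21, 21, 21, 23, 22, 22, 21]
250 nan 226.65 [23, 22, 22, 22, 23, 24, 23, 23, 22, 21, 21, 22]
251 227.01 226.97 [22, 22, 22, 23, 29, 34, 29, 24, 22, 22, 21, 21]
252 227.17 227.21 [22, 23, 23, 26, 41, 56, 47, 29, 23, 22, 21, 21]
253 227.34 227.37 [23, 23, 23, 28, 52, 79, 69, 41, 27, 23, 23, 22]
254 227.56 227.58 [23, 23, 25, 36, 65, 99, 98, 67, 40, 26, 23, 24]
255 227.75 227.74 [23, 22, 28, 50, 88, 126, 133, 106, 67, 38, 27, 28]
256 227.81 227.81 [25, 21, 29, 58, 110, 151, 160, 137, 86, 45, 29, 27]
257 227.88 227.88 [24, 21, 28, 58, 116, 158, 167, 147, 98, 51, 29, 23]
258 228.02 228.02 [25, 20, 26, 54, 106, 153, 168, 156, 108, 57, 29, 21]
259 228.25 228.24 [23, 20, 23, 45, 92, 144, 168, 162, 122, 65, 32, 23]
260 228.47 228.45 [20, 20, 21, 37, 79, 135, 165, 165, 131, 76, 36, 23]
261 228.59 228.59 [21, 21, 22, 34, 69, 126, 158, 161, 130, 79, 41, 25]
pointer gray
245 225.81 [23, 15, 21, 69, 117, 98, 40, 0, 0, 0, 0, 0]
246 226.56 [0, 0, 0, 33, 82, 89, 41, 0, 0, 0, 0, 0]
247 226.84 [0, 0, 0, 20, 77, 94, 49, 13, 0, 0, 0, 0]
248 226.92 [0, 0, 0, 20, 79, 108, 62, 17, 0, 0, 0, 0]
249 226.96 [0, 0, 0, 20, 80, 118, 68, 20, 0, 0, 0, 0]
250 227.0 [0, 0, 0, 21, 87, 130, 82, 24, 0, 0, 0, 0]
251 227.07 [0, 0, 0, 20, 86, 128, 88, 31, 0, 0, 0, 0]
252 227.18 [0, 0, 0, 15, 65, 101, 83, 34, 0, 0, 0, 0]
[[227.15, 251.78], [226.13, 246.02], [227.1, 250.17], [227.63, 253.11]]
```

Three independent estimates put the pointer within about 1 mm of the vane: side view 227.07 px against 227.01 px, and 77.0 mm travelled of a measured 77.4 mm. The pucks were verified and the handle is still gripped, so I'm handing in.

```bash
python3 -c "
from station import bot
o=bot.get_obs(); print(o['t'],o['eef_pos'],o['grasp_force']); print(bot.hand_in())"
```

```text
23.45 [ 0.51813206 -0.19516638  0.12998517] 59.79257047176361
the job is handed in; nothing more can be done
None
```

I handed the job in at 23.45 s: the four pucks lie one per quarter, each measured within about 3 mm of its middle, and the gripper still holds the shutter handle with the pointer within about 1 mm of the brass mark. The hand-in returned no verdict.

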